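# Set the depth stop of an immersion probe in a dry-block heater

## Robot

A 6-joint arm with a two-finger parallel gripper is mounted at the origin on a cart in front of the work surface, level with it; the furniture and walls round the work are solid. World frame = base frame: x ahead of the robot, y to its left, z up, the work surface at z = 0. Lengths are in m, angles in rad, forces in N, time in s.
With the tool pointing down it reaches from about 0.375 to 0.9 m from the base axis. Payload 3.1 kg.
Tool frame: the origin (TCP) lies at the very end of the fingers, on their centre line; the grasp point (between the pads) lies 19 mm behind it; z points along the fingers, y is the direction in which the jaws open and shut (so a half turn about z gives the same grasp; the last joint's range is limited). The gripper opens to 87 mm and grips with 3 to 60 N. Pads are 19 mm wide; open, the fingers measure 117 mm over their backs; the gripper's body (75 mm by 190 mm) begins 51 mm behind the grasp point.
Start: joints at [1.089, 0.527, 1.433, -0, 1.181, -0.178], TCP at [0.186, 0.597, 0.223] pointing down, gripper open.
Joint ranges: [-3.08, 3.08], [-0.75, 2.2], [0.22, 2.44], [-1.43, 4.57], [0, 2.65], [-2.85, 2.85]. Speed limits (rad/s): [2.79, 2.79, 3.14, 3.14, 3.14, 3.14].

## Interface

Orientations are given as a unit quaternion [x, y, z, w].
In Python, from rig import robot gives the robot as it stands. The module is installed in compiled form; this text tells all that it offers.
- The arm moves only by the tool send_rows, never from a script. Its argument "deltas" is a list of rows, each an object of numbers: "tx", "ty", "tz": the shift along the tool's x, y, z in cm; "rx", "ry", "rz": the turn, a rotation vector about the tool's x, y, z in rad. A call has 1 to 5 rows; each row is the pose to reach, as a shift and turn from the pose commanded when the call began, along the tool's axes at that moment; what a row does not reach only later rows make up. A row lasts 1/12 s, in which the tool goes at most 41.7 mm and 7.16 degrees, less where a joint would pass 70% of its speed; a pose out of reach is approached as far as the arm can. A call with a gripper value outside its range is refused whole. "claw" is the finger opening in cm, from 0 to 8.7, set as the call begins (left out, the last holds). The fingers move at their own pace and stop on an object; "squeeze" is the grip in N (left out, the last holds). Time passes only in rows, so rows that repeat a pose let the fingers close. It gives the time, the measured TCP pose, the force and the opening at its end, in the units of the state.
- robot.get_obs(): the state, without advancing time (a new reading comes with each control period).
- robot.camera(name): name is "scene" or "top"; returns a dict with "color" (400x640x3 uint8, red, green, blue), "z_map" (400x640 float32, m along the optical axis (not along the pixel's ray), 0 where there is no reading), "intrinsics" (3x3 intrinsics, pixels), "R" (3x3) and "t" (3): a world point X has camera coordinates R X + t. Camera axes: x right, y down, z forward; pixel columns grow to the right and rows downward; lengths in m; the calibration is good to about 2 mm. A picture is of the moment at which its call begins.
- robot.hand_in(): hands the job in, once; it reports no verdict.
Trained networks look in the newest picture that a camera, given by its name, has taken for a name from the list of things; names that differ only in an ending like _2 or _b are one class to them, and where a whole thing is asked for, a point or a joint stands for the part that bears it (a point fixed in the world has none). Each returns a list of dicts, best first, with "p" (0 to 1); they miss things now and then, are a little off and sometimes report something else, mostly with a low value. They report only what shows in the picture. A call takes as long as a camera call. They do not tell look-alikes from the thing itself.
- robot.outline_of(label, camera): "pixels" (400x640 bool, what is visible of it) and "xy" ([column, row] in pixels, amid what is visible of it).
- robot.tip_of(label, camera): "xy" ([column, row] in pixels: a listed point, or the origin of a listed thing).
The state is a dict: "time": time; "q": joint angles; "joint_velocities": joint speeds; "joint_torque": joint torques, N m; "position": TCP position; "tool_rot": TCP orientation; "ft_force": force on the tool from outside, world axes, zero at the start; "moment": the same for the moment, N m; "grip_width": finger opening in m.
Only numpy, scipy, OpenCV 4.12 (cv2) and the standard library are available. Lean on these libraries where they do the work, as an engineer would, in place of code of your own. Each camera call takes 0.05 s, during which the arm holds its last target.

## Task

Take the steel immersion probe out of its parking stand and push it down the well of the dry-block heater, past the resistance of the orange seal, until you feel it firmly on the bottom (about 10 N more than the seal's drag, never as much as 20 N). Then leave the probe there and gently slide its brass collar down the stem until it lies flat on the top face of the heater block, so that it marks the depth, and let go. Leave the things standing around where they are.

Things in the scene. Friction and masses are not known exactly. Their poses are not given: they have to be found in the camera images.
- heater: White dry-block heater, 109 x 136 mm and 100 mm high, fixed to the bench. Its housing is 76 mm high; from its middle a square aluminium block, 64 x 64 mm, rises to 100 mm. Origin: centre of the underside, z up; the dark display faces -x.
- well_mouth (a point): Centre of the mouth of the only well, in the middle of the aluminium block's top face, 100 mm above the bench, inside an orange ring. The round well is vertical, 12 mm wide with a 3 mm chamfer, and blind. Its depth differs each time, 64 to 80 mm, and cannot be seen. On its bottom lies a sprung contact plate, 6 N per mm, that goes down 4 mm at most. z up.
- seal (a point): Middle of the well's seal, on the well's axis 10 mm below the mouth: two sprung lips, 6 to 14 mm below the mouth, that drag on the stem with roughly 2 to 5 N (a little more as the nose goes in), enough to hold the probe at any height.
- stand: Parking stand fixed to the bench: dark disc 72 mm across with an upright grey tube, 22 mm outside, 12 mm bore, 70 mm high. The tip of the parked probe stands 12 mm above the bench. Origin: centre of the underside.
- probe: Steel immersion probe, 128 mm long, about 0.12 kg, standing upright in the stand at the start. Origin: centre of the tip's end; z runs up the stem to the handle. The stem is 10 mm thick from 12 to 102 mm and tapers to 6 mm at the tip; from 102 to 128 mm there is a black round handle, 14 mm thick. It is to be gripped by the handle, from above.
- probe_tip: The tip of the probe, 6 mm thick, 4.5 mm long. Origin: centre of its end, the same point as the probe's origin.
- probe_collar (a joint): Position of the brass collar along the stem, in m: 0 at the top, where its upper face touches the handle; grows as the collar slides down, at most 0.034. It slides against a friction of 1 to 3 N and stays where it is left.
- collar_face (a point): Centre of the underside of the brass collar, a solid knurled ring 42 mm across and 14 mm high round the stem. At joint value 0 it lies 88 mm above the probe's tip.
- vial: Small capped bottle, 37 mm across, 85 mm high, a bystander. Origin: centre of the underside.
- rubber_stopper: Black rubber stopper, 31 mm across, 26 mm high, a bystander. Origin: centre of the underside.
- bench_timer: White twist timer, 68 mm across, 47 mm high, a bystander. Origin: centre of the underside.
- felt_marker: Felt marker lying on the bench, 136 mm long, 14 mm thick, a bystander. Origin: middle of its underside, x along it.
Mind the look-alikes: they are no part of the job. Leave any blue look-alike of the heater alone.

How it is judged:
On the way:
1. the probe stands in the well and its tip is pressed on the bottom with at least 5 N for 0.2 s (horizontal distance between probe_tip and well_mouth below 0.004 m and z of probe_tip in the frame of well_mouth below -0.058 m and contact force between probe_tip and heater above 5 N), for 0.2 s.
At the end, for the whole second after the job is handed in: The probe stands upright (within 0.06 rad) in the well, at least 58 mm deep and within 4 mm of its axis, with its tip still touching the bottom (more than 0.2 N); the underside of the collar is at most 1.5 mm above the top face of the block; the probe and collar are at rest and let go (horizontal distance between probe_tip and well_mouth below 0.004 m and z of probe_tip in the frame of well_mouth below -0.058 m and contact force between probe_tip and heater above 0.2 N and angle between probe's own z axis and vertical below 0.06 rad and z of collar_face in the frame of well_mouth below 0.0015 m and linear speed of probe below 0.01 m/s and velocity of joint probe_collar below 0.005 m/s and contact force between probe and the fingers below 0.1 N).
It fails at once if the tip pressed on the heater or the bottom of the well with more than 20 N (contact force between probe_tip and heater above 20 N).
It fails at once if the collar pressed on the heater with more than 25 N (contact force between probe_collar and heater above 25 N).
It fails at once if the vial, stopper, timer or marker pushed more than 20 mm away (distance of any of vial, rubber_stopper, bench_timer, felt_marker from where it was at the start of the episode above 0.02 m).
It also fails if it takes over 72 s, if anything falls off the work surface, if the arm or the gripper's body presses on something with over 40 N, if the wrist force passes 120 N, or if a joint passes its speed limit or range.

## Working session

There is one attempt and no reset: what is moved stays moved. The work goes in short steps, Python scripts to look and compute and a tool call to move; the robot and the scene stay as the last step left them, time stands still between calls to the robot, and variables do not carry over. Pictures are saved under pics/ and viewed, and the job is handed in when it is done.

Besides the shell and the picture viewer there is one more tool, called by a JSON object that holds its "op" and its "data", one argument or row to a line. send_rows: Moves the arm, as the interface text tells. Its arguments: {"type":"object","properties":{"deltas":{"type":"array","items":{"type":"object","properties":{"tx":{"type":"number"},"ty":{"type":"number"},"tz":{"type":"number"},"rx":{"type":"number"},"ry":{"type":"number"},"rz":{"type":"number"}}}},"claw":{"type":"number"},"squeeze":{"type":"number"}},"required":["deltas"]}

```bash
mkdir -p pics; cat > h.py <<'E'
import numpy as np,cv2
from rig import robot
from scipy.spatial.transform import Rotation as Rn
def cam(n,save=None):
    c=robot.camera(n)
    if save: cv2.imwrite('pics/'+save,c['color'][:,:,::-1])
    return c
def w(c,u,v,z=None):
    K,R,t=c['intrinsics'],np.array(c['R']),np.array(c['t'])
    d=c['z_map'][int(round(v)),int(round(u))] if z is None else z
    return R.T@(np.linalg.inv(K)@np.array([u,v,1])*d-t)
def ray(c,u,v):
    K,R,t=c['intrinsics'],np.array(c['R']),np.array(c['t'])
    d=R.T@(np.linalg.inv(K)@np.array([u,v,1])); return -R.T@t,d/np.linalg.norm(d)
def tri(rs):
    A=np.zeros((3,3));b=np.zeros(3)
    for o,d in rs:
        P=np.eye(3)-np.outer(d,d);A+=P;b+=P@o
    x=np.linalg.solve(A,b); return x,[np.linalg.norm(np.cross(x-o,d)) for o,d in rs]
def proj(c,X):
    p=c['intrinsics']@(np.array(c['R'])@X+c['t']); return p[:2]/p[2]
E
python3 - <<'E'
from h import *
np.set_printoptions(precision=4,suppress=True)
o=robot.get_obs();print(o)
for n in('scene','top'):
    c=cam(n,n+'0.png');R=np.array(c['R']);print(n,-R.T@c['t'],R)
    for l in ['heater','well_mouth','stand','probe','collar_face','probe_tip','vial','rubber_stopper','bench_timer','felt_marker']:
        for r in robot.tip_of(l,n):
            u,v=r['xy'];print(l,r['p'],np.round(r['xy'],1),w(c,min(max(u,0),639),min(max(v,0),399)))
E
```

```text
{'time': 0.0, 'q': array([ 1.0895,  0.5285,  1.4339, -0.    ,  1.1814, -0.1785]), 'joint_velocities': array([ 0.0004,  0.0003, -0.0027,  0.0011,  0.0003,  0.0013]), 'joint_torque': array([ -0.0001, -44.0039, -17.659 ,   0.0633,   0.0583,  -0.0002]), 'position': array([0.186 , 0.5959, 0.2216]), 'tool_rot': array([ 0.1508,  0.9886, -0.001 , -0.0003]), 'ft_force': array([ 0.8472, -0.3646, -1.0305]), 'moment': array([0.0376, 0.0392, 0.0602]), 'grip_width': 0.08690546024836032}
scene [-0.1089  0.5948  0.5645] [[-0.6963 -0.7173  0.0241]
 [-0.352   0.3121 -0.8824]
 [ 0.6255 -0.6229 -0.4698]]
heater 0.89 [435.6 209. ] [ 0.3916 -0.2574  0.0319]
heater 0.84 [357.6 214.2] [ 0.477  -0.0792  0.0498]
heater 0.74 [285.4 267.9] [0.4719 0.131  0.0122]
heater 0.6 [285.3 226.5] [0.4696 0.1306 0.1078]
well_mouth 0.91 [360.9 176.8] [ 0.5313 -0.1452  0.1006]
well_mouth 0.74 [441.9 169.8] [ 0.4364 -0.3353  0.0937]
stand 0.74 [287.3 269. ] [0.4683 0.1292 0.0106]
collar_face 0.69 [287.4 229.6] [0.4607 0.133  0.1062]
vial 0.95 [251.8 262.1] [0.5208 0.175  0.0212]
rubber_stopper 0.67 [318.3 270.9] [0.4209 0.0908 0.013 ]
bench_timer 0.82 [318.8 204.1] [ 0.6139 -0.0909  0.0144]
felt_marker 0.77 [341.9 257.3] [ 0.4381  0.007  -0.004 ]
top [ 0.3585 -0.0385  1.232 ] [[-0.0066 -0.9999  0.0143]
 [-0.9914  0.0046 -0.1309]
 [ 0.1308 -0.015  -0.9913]]
heater 0.8 [422.  230.7] [ 0.4201 -0.308   0.099 ]
heater 0.64 [349.  194.4] [ 0.5122 -0.1273  0.0989]
well_mouth 0.95 [431.7 227.6] [ 0.429  -0.3386  0.0759]
well_mouth 0.83 [354.8 187.9] [ 0.5291 -0.1425  0.0955]
stand 0.78 [251.8 211.1] [0.47   0.114  0.1123]
collar_face 0.48 [247.6 211.5] [0.4694 0.1248 0.1083]
vial 0.49 [235.4 194.2] [0.5196 0.1644 0.058 ]
rubber_stopper 0.46 [273. 232.] [0.4228 0.069  0.0275]
bench_timer 0.82 [340.  155.5] [ 0.6234 -0.1089  0.0479]
felt_marker 0.48 [297.9 226.4] [0.438  0.0039 0.015 ]
```

View pics/scene0.png

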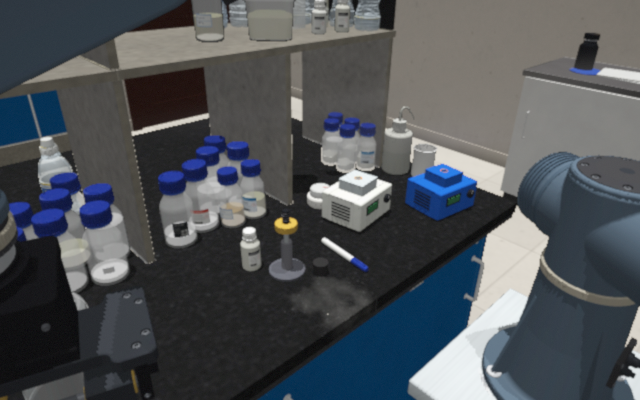

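View pics/top0.png

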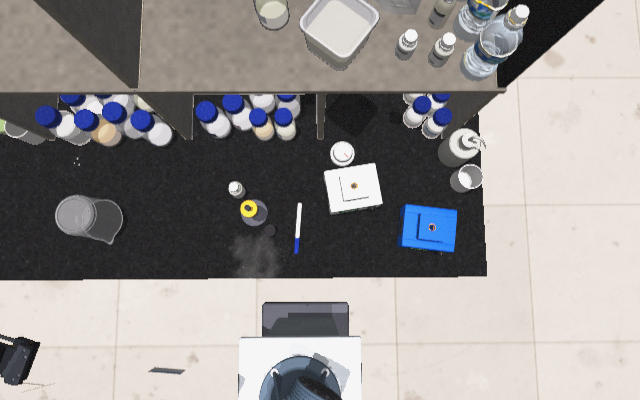

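The scene view shows the white heater at (357,195) with its well at (361,177), and the blue look-alike at (440,190). The probe stands at (286,225), with the vial close by at (250,250) and the stopper at (320,268). The top view shows the well at (354,187) and the collar at (248,209). Next I'll measure more finely.

```bash
python3 - <<'E'
from h import *
np.set_printoptions(precision=4,suppress=True)
c=cam('top');s=cam('scene')
# shelf geometry
for p in [(200,60),(260,89),(320,88),(400,88),(322,110)]: print('shelf',p,w(c,*p))
for p in [(150,75),(300,48)]: print('shelfS',p,w(s,*p))
def crop(c,u,v,r,name):
    im=c['color'][v-r:v+r,u-r:u+r,::-1]; cv2.imwrite('pics/'+name,cv2.resize(im,(560,560),interpolation=cv2.INTER_NEAREST))
crop(c,248,210,28,'a.png');crop(c,354,187,35,'b.png');crop(s,286,230,40,'c.png');crop(s,358,190,40,'d.png')
ims=[cv2.resize(cv2.imread('pics/%s.png'%k),(390,290)) for k in 'abcd']
ims=[cv2.resize(cv2.imread('pics/%s.png'%k),(300,300),interpolation=cv2.INTER_NEAREST) for k in 'abcd']
cv2.imwrite('pics/z1.png',np.vstack([np.hstack(ims[:2]),np.hstack(ims[2:])]))
# color masks
for n,k in(('top',c),('scene',s)):
    hsv=cv2.cvtColor(k['color'],cv2.COLOR_RGB2HSV)
    m=cv2.inRange(hsv,(5,90,60),(32,255,255))
    nn,l,st,ce=cv2.connectedComponentsWithStats(m)
    for i in range(1,nn):
        if st[i,4]>=6: print(n,st[i],ce[i],w(k,*ce[i]))
E
```

```text
shelf (200, 60) [0.7393 0.1817 0.383 ]
shelf (260, 89) [0.6798 0.0642 0.3845]
shelf (320, 88) [ 0.6814 -0.0518  0.3851]
shelf (400, 88) [ 0.6818 -0.2073  0.3837]
shelf (322, 110) [ 0.6812 -0.058   0.2521]
shelfS (150, 75) [0.6769 0.2518 0.3663]
shelfS (300, 48) [ 0.6779 -0.0884  0.3735]
top [474   0   8   4  19] [478.2105   1.1579] [ 0.792  -0.3232  0.5025]
top [483   3   8   7  21] [486.8571   5.5714] [ 0.783  -0.3371  0.504 ]
top [510  19   4   5   8] [511.5  21. ] [ 0.7153 -0.3439  0.5769]
top [ 91 120  18  13  40] [100.325 124.575] [0.6909 0.4977 0.1103]
top [ 92 133   8   9  24] [ 95.8333 138.    ] [0.6611 0.5157 0.0922]
top [355 184   3   4   6] [356.1667 185.5   ] [ 0.5349 -0.1458  0.0979]
top [240 199  18  19 228] [248.5307 208.2018] [0.4743 0.1182 0.1393]
scene [274 216  25  19 348] [285.6954 225.6379] [0.4686 0.1305 0.1101]
scene [130 369   7  23  80] [132.775 379.825] [0.1298 0.5338 0.312 ]
scene [  0 395   6   5  27] [  2.6667 397.2222] [0.1616 0.5982 0.3212]
```

View pics/z1.png

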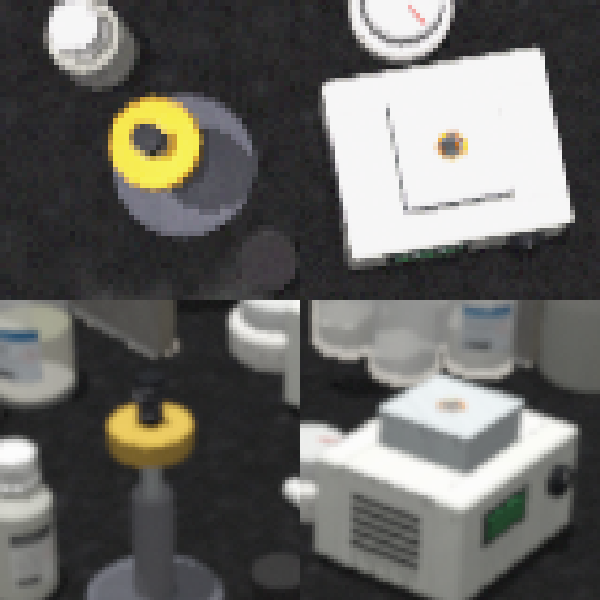

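```bash
cat > meas.py <<'E'
from h import *
np.set_printoptions(precision=4,suppress=True)
c=cam('top');s=cam('scene')
def ringc(k,u,v,r=7):
    im=k['color'].astype(float); b=im[...,2]  # blue channel low at orange/dark
    sub=b[v-r:v+r+1,u-r:u+r+1]; bg=np.percentile(sub,70); wt=np.clip(bg-sub-25,0,None)
    # keep only central
    yy,xx=np.mgrid[v-r:v+r+1,u-r:u+r+1]; wt=wt*(((xx-u)**2+(yy-v)**2)<r*r)
    return (wt*xx).sum()/wt.sum(),(wt*yy).sum()/wt.sum()
def onz(k,p,z):
    o,d=ray(k,*p); return o+d*(z-o[2])/d[2]
E
python3 - <<'E'
from meas import *
pt=ringc(c,354,186,6);ps=ringc(s,361,177,6)
print('well px',pt,ps,'tri',tri([ray(c,*pt),ray(s,*ps)]),onz(c,pt,.1),onz(s,ps,.1))
# collar: silhouette of brass in each; compare w/ model rendering centroid
def mask(k):
    hsv=cv2.cvtColor(k['color'],cv2.COLOR_RGB2HSV); m=cv2.inRange(hsv,(15,110,60),(35,255,255))
    n,l,st,ce=cv2.connectedComponentsWithStats(m); 
    best=None
    for i in range(1,n):
        if 150<st[i,4]<500 and 230<ce[i][0]<300: best=(l==i)
    return best
def hull(m):
    ys,xs=np.nonzero(m);return cv2.convexHull(np.c_[xs,ys].astype(np.int32))
def hc(m):
    M=cv2.moments(hull(m));return np.array([M['m10']/M['m00'],M['m01']/M['m00']])
from scipy.optimize import least_squares
a=np.linspace(0,2*np.pi,60)
def mod(k,x):
    P=[proj(k,np.array([x[0]+.021*np.cos(t),x[1]+.021*np.sin(t),x[2]+dz])) for t in a for dz in(0,-.014)]
    h=cv2.convexHull(np.array(P,np.float32));M=cv2.moments(h);return np.array([M['m10']/M['m00'],M['m01']/M['m00']])
ot,os_=hc(mask(c)),hc(mask(s));print(ot,os_)
r=least_squares(lambda x:np.r_[mod(c,x)-ot,mod(s,x)-os_],[.469,.128,.114],diff_step=1e-3);print('collar top',r.x,r.fun)
for k,o_ in((c,ot),(s,os_)):
    print(least_squares(lambda x:mod(k,[x[0],x[1],.114])-o_,[.469,.128],diff_step=1e-3).x)
for n in('top','scene'):
    for l in('probe','probe_collar','stand'):
        for q in robot.outline_of(l,n): 
            ys,xs=np.nonzero(q['pixels']);print(n,l,q['p'],q['xy'],xs.min(),xs.max(),ys.min(),ys.max())
E
```

```text
well px (np.float64(353.74131274131275), np.float64(185.37863577863578)) (np.float64(359.29245283018867), np.float64(176.625786163522)) tri (array([ 0.5335, -0.1402,  0.102 ]), [np.float64(0.0013003752353228251), np.float64(0.0013003752353227917)]) [ 0.5349 -0.1395  0.1   ] [ 0.5352 -0.144   0.1   ]
[248.3668 207.9573] [285.5489 225.1332]
collar top [0.4783 0.1232 0.1112] [ 0.1164  0.1181 -0.1235 -0.0228]
[0.4783 0.1231]
[0.4745 0.126 ]
top probe 0.58 [247.1, 210.4] 240 256 200 217
top probe_collar 0.78 [249.0, 209.8] 241 257 202 217
top stand 0.54 [258.2, 216.0] 243 266 200 225
scene probe 0.91 [283.2, 223.9] 274 296 209 243
scene probe 0.74 [284.7, 227.6] 274 296 219 234
scene probe_collar 0.51 [287.7, 227.6] 274 296 218 235
scene stand 0.85 [287.9, 265.8] 268 304 241 281
```

```bash
python3 - <<'E'
from h import *
c=cam('top');s=cam('scene')
A=cv2.resize(c['color'][177:197,344:364,::-1],(400,400),interpolation=cv2.INTER_NEAREST)
B=cv2.resize(s['color'][165:190,347:372,::-1],(400,400),interpolation=cv2.INTER_NEAREST)
cv2.imwrite('pics/z2.png',np.hstack([A,B]))
print(c['color'][182:191,349:360,2]); print(s['color'][172:181,352:368,2])
E
```

```text
[[246 246 244 238 208 205 202 244 246 246 246]
 [246 246 197  91 131 132 115 176 241 246 247]
 [246 245  80 149 122 128 149 121 146 246 246]
 [246 213 116  92  97 101  49 172 102 246 246]
 [246 197 111  77  98 104  68 147  89 246 246]
 [246 240 119  73 115 122 120 120 161 246 246]
 [246 246 226 152 151 125 185 203 240 246 246]
 [246 246 246 235 223 201 231 246 246 246 246]
 [247 246 246 246 246 246 246 246 246 246 246]]
[[242 245 245 244 244 244 242 241 232 213 200 181 142 110  87  63]
 [243 245 246 245 244 244 245 245 244 242 240 230 213 201 182 142]
 [243 244 245 246 244 243 244 244 245 245 245 243 241 240 231 213]
 [243 243 243 242 238 235 235 234 238 243 245 245 244 244 243 242]
 [243 242 231 218 207 203 203 196 209 226 239 245 245 244 244 245]
 [243 240 210 175 169 166 163 160 163 184 227 244 245 245 244 244]
 [244 240 212 185 176 168 166 171 169 167 221 243 245 245 245 244]
 [245 243 231 214 204 200 191 194 204 211 232 244 245 245 245 245]
 [244 245 243 241 240 239 232 236 241 242 243 244 245 245 245 245]]
```

View pics/z2.png

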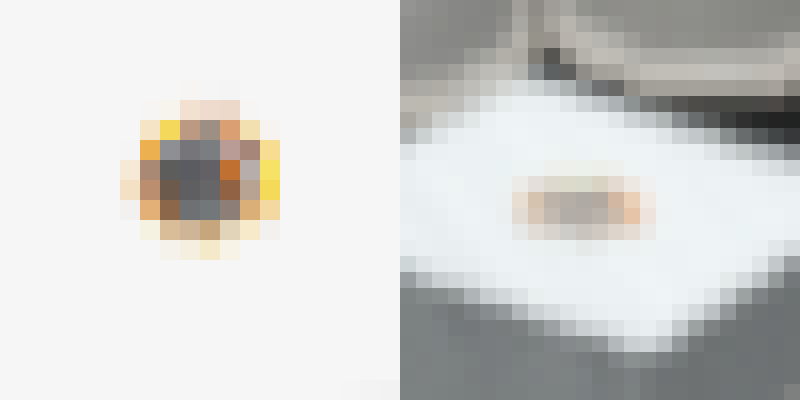

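```bash
python3 - <<'E'
from meas import *
for ps in [(358.1,177.5),(358,177.3)]:
  pt=(353.8,185.4); print(tri([ray(c,*pt),ray(s,*ps)]),onz(c,pt,.1),onz(s,ps,.1))
o=robot.get_obs();print(o['position'])
T=Rn.from_quat(o['tool_rot']);g=Rn.from_quat([0,1,0,0]);print((T.inv()*g).as_rotvec())
print(T.inv().apply(np.array([.478,.124,.23])-o['position'])*100)
E
```

```text
(array([ 0.5349, -0.1397,  0.0992]), [np.float64(1.1090632163601735e-06), np.float64(1.1090632164533823e-06)]) [ 0.5348 -0.1397  0.1   ] [ 0.5339 -0.1385  0.1   ]
(array([ 0.535 , -0.1396,  0.0997]), [np.float64(0.0001429388786693417), np.float64(0.00014293887866936798)]) [ 0.5348 -0.1397  0.1   ] [ 0.5347 -0.1391  0.1   ]
[0.1863 0.5966 0.2225]
[-0.      0.     -0.3028]
[-41.9309 -36.4097  -0.7462]
```

{"op": "send_rows", "data": {
  "deltas": [
    {"tx":-3,"ty":-2.6,"rz":-0.1},
    {"tx":-6,"ty":-5.2,"rz":-0.2},
    {"tx":-9,"ty":-7.8,"rz":-0.3028},
    {"tx":-12,"ty":-10.4,"rz":-0.3028},
    {"tx":-15,"ty":-13,"rz":-0.3028}
  ],
  "claw": 5,
  "squeeze": 20
}}

```text
schema error: expected keys tx, ty, tz, rx, ry, rz
```

{"op": "send_rows", "data": {
  "deltas": [
    {"tx":-3,"ty":-2.6,"tz":0,"rx":0,"ry":0,"rz":-0.1},
    {"tx":-6,"ty":-5.2,"tz":0,"rx":0,"ry":0,"rz":-0.2},
    {"tx":-9,"ty":-7.8,"tz":0,"rx":0,"ry":0,"rz":-0.3028},
    {"tx":-12,"ty":-10.4,"tz":0,"rx":0,"ry":0,"rz":-0.3028},
    {"tx":-15,"ty":-13,"tz":0,"rx":0,"ry":0,"rz":-0.3028}
  ],
  "claw": 5,
  "squeeze": 20
}}

```text
time: 2.22
position: [0.2913, 0.4263, 0.2227]
tool_rot: [-0.001, 1.0, 0.0, 0.0]
ft_force: [0.9, -1.1, -0.4]
grip_width: 0.0615
```

{"op": "send_rows", "data": {
  "deltas": [
    {"tx":-1.9,"ty":-3,"tz":0,"rx":0,"ry":0,"rz":0},
    {"tx":-3.8,"ty":-6,"tz":0,"rx":0,"ry":0,"rz":0},
    {"tx":-5.6,"ty":-9,"tz":0,"rx":0,"ry":0,"rz":0},
    {"tx":-7.4,"ty":-12,"tz":0,"rx":0,"ry":0,"rz":0},
    {"tx":-9.3,"ty":-15,"tz":0,"rx":0,"ry":0,"rz":0}
  ]
}}

```text
time: 2.63
position: [0.3843, 0.2763, 0.2228]
tool_rot: [-0.0, 1.0, 0.0, 0.0]
ft_force: [0.7, 0.2, 0.5]
grip_width: 0.0503
```

{"op": "send_rows", "data": {
  "deltas": [
    {"tx":-1.9,"ty":-3,"tz":0,"rx":0,"ry":0,"rz":0},
    {"tx":-3.8,"ty":-6,"tz":0,"rx":0,"ry":0,"rz":0},
    {"tx":-5.6,"ty":-9,"tz":0,"rx":0,"ry":0,"rz":0},
    {"tx":-7.4,"ty":-12,"tz":0,"rx":0,"ry":0,"rz":0},
    {"tx":-9.3,"ty":-15,"tz":0,"rx":0,"ry":0,"rz":0}
  ]
}}

```text
time: 3.05
position: [0.4773, 0.1261, 0.2228]
tool_rot: [0.0, 1.0, 0.0, 0.0]
ft_force: [0.8, 0.4, -0.3]
grip_width: 0.05
```

{"op": "send_rows", "data": {
  "deltas": [
    {"tx":0,"ty":0,"tz":0,"rx":0,"ry":0,"rz":0},
    {"tx":0,"ty":0,"tz":0,"rx":0,"ry":0,"rz":0}
  ]
}}

```text
time: 3.22
position: [0.478, 0.1262, 0.2227]
tool_rot: [0.002, 1.0, 0.0, 0.0]
ft_force: [-0.4, 1.1, -0.6]
grip_width: 0.05
```

{"op": "send_rows", "data": {
  "deltas": [
    {"tx":0,"ty":-0.2,"tz":2,"rx":0,"ry":0,"rz":0},
    {"tx":0,"ty":-0.2,"tz":4,"rx":0,"ry":0,"rz":0},
    {"tx":0,"ty":-0.2,"tz":6.5,"rx":0,"ry":0,"rz":0},
    {"tx":0,"ty":-0.2,"tz":6.5,"rx":0,"ry":0,"rz":0}
  ]
}}

```text
time: 3.55
position: [0.4727, 0.1267, 0.1543]
tool_rot: [-0.001, 1.0, 0.0, -0.005]
ft_force: [-1.5, 0.2, 0.1]
grip_width: 0.0496
```

```bash
python3 - <<'E'
from h import *
c=cam('top');s=cam('scene')
A=cv2.resize(c['color'][180:240,220:280,::-1],(400,400),interpolation=cv2.INTER_NEAREST)
B=cv2.resize(s['color'][180:260,246:326,::-1],(400,400),interpolation=cv2.INTER_CUBIC)
cv2.imwrite('pics/z3.png',np.hstack([A,B])); print(robot.get_obs()['position'])
E
```

```text
[0.4754906  0.12668113 0.15728231]
```

View pics/z3.png

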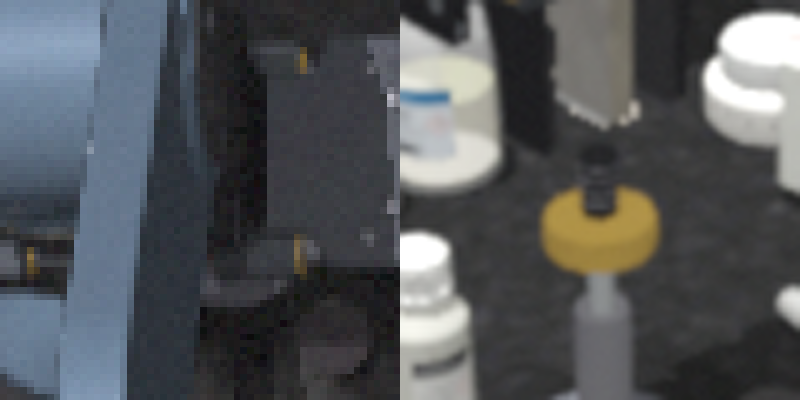

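```bash
python3 - <<'E'
from h import *
s=cam('scene');o=robot.get_obs();p=o['position'];R=Rn.from_quat(o['tool_rot'])
print(p,Rn.from_quat(o['tool_rot']).as_matrix())
im=s['color'][:,:,::-1].copy()
im=cv2.resize(im[140:280,196:376],None,fx=4,fy=4,interpolation=cv2.INTER_CUBIC)
for q,col in((p,(0,0,255)),(p+[0,.025,0],(0,255,0)),(p-[0,.025,0],(255,0,0)),(np.array([.478,.1235,.14]),(255,0,255)),(np.array([.478,.1235,.114]),(255,0,255))):
    u=proj(s,q);print(u);cv2.circle(im,tuple(int(v) for v in (u-[196,140])*4+2),3,col,-1)
cv2.imwrite('pics/z4.png',im)
E
```

```text
[0.47660134 0.12657843 0.15816517] [[-9.99999150e-01 -1.29501527e-03  1.48661441e-04]
 [-1.29499252e-03  9.99999150e-01  1.53024823e-04]
 [-1.48859484e-04  1.52832178e-04 -9.99999977e-01]]
[284.03532422 200.59783094]
[273.14567529 205.03621413]
[294.53260088 196.31937012]
[285.05909855 208.46585363]
[285.33819386 220.58903076]
```

View pics/z4.png

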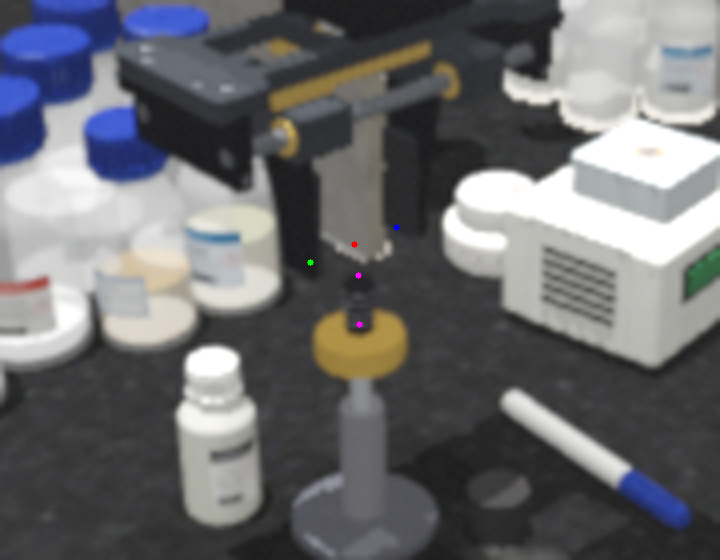

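{"op": "send_rows", "data": {
  "deltas": [
    {"tx":0,"ty":-0.25,"tz":1.3,"rx":0,"ry":0,"rz":0},
    {"tx":0,"ty":-0.25,"tz":2.6,"rx":0,"ry":0,"rz":0},
    {"tx":0,"ty":-0.25,"tz":4,"rx":0,"ry":0,"rz":0},
    {"tx":0,"ty":-0.25,"tz":4,"rx":0,"ry":0,"rz":0},
    {"tx":0,"ty":-0.25,"tz":4,"rx":0,"ry":0,"rz":0}
  ]
}}

```text
time: 4.12
position: [0.4771, 0.1236, 0.1185]
tool_rot: [-0.0, 1.0, 0.0, 0.001]
ft_force: [-0.6, 0.0, 0.7]
grip_width: 0.05
```

```bash
python3 - <<'E'
from h import *
s=cam('scene');o=robot.get_obs();p=o['position']
print(o['position'],o['ft_force'])
cv2.imwrite('pics/z5.png',cv2.resize(s['color'][150:270,206:366,::-1],None,fx=4,fy=4,interpolation=cv2.INTER_CUBIC))
E
```

```text
[0.47757466 0.1235507  0.11881274] [ 0.04877012 -0.56661919  0.50135814]
```

View pics/z5.png

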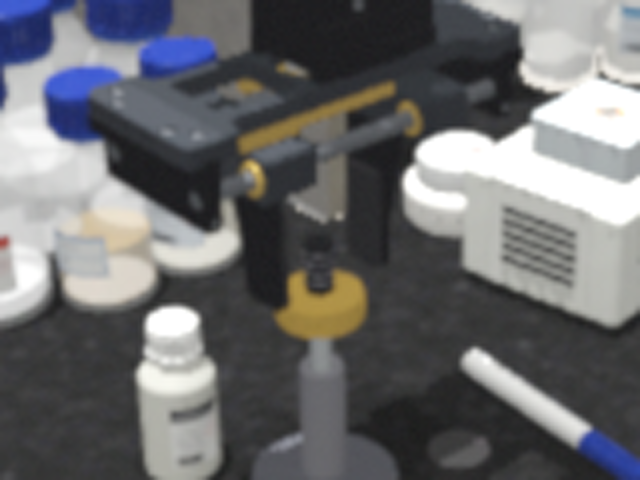

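{"op": "send_rows", "data": {
  "deltas": [
    {"tx":0,"ty":0,"tz":0,"rx":0,"ry":0,"rz":0},
    {"tx":0,"ty":0,"tz":0,"rx":0,"ry":0,"rz":0},
    {"tx":0,"ty":0,"tz":0,"rx":0,"ry":0,"rz":0},
    {"tx":0,"ty":0,"tz":0,"rx":0,"ry":0,"rz":0},
    {"tx":0,"ty":0,"tz":0,"rx":0,"ry":0,"rz":0}
  ],
  "claw": 0.5,
  "squeeze": 40
}}

```text
time: 4.58
position: [0.4769, 0.1232, 0.1179]
tool_rot: [0.0, 1.0, 0.0, 0.0]
ft_force: [-0.2, 0.5, 0.8]
grip_width: 0.0245
```

{"op": "send_rows", "data": {
  "deltas": [
    {"tx":0,"ty":0,"tz":0,"rx":0,"ry":0,"rz":0},
    {"tx":0,"ty":0,"tz":0,"rx":0,"ry":0,"rz":0},
    {"tx":0,"ty":0,"tz":0,"rx":0,"ry":0,"rz":0},
    {"tx":0,"ty":0,"tz":0,"rx":0,"ry":0,"rz":0},
    {"tx":0,"ty":0,"tz":0,"rx":0,"ry":0,"rz":0}
  ]
}}

```text
time: 5.0
position: [0.4768, 0.1232, 0.1176]
tool_rot: [0.0, 1.0, -0.0, 0.0]
ft_force: [-0.3, 0.3, 1.4]
grip_width: 0.0126
```

{"op": "send_rows", "data": {
  "deltas": [
    {"tx":0,"ty":0,"tz":-1,"rx":0,"ry":0,"rz":0},
    {"tx":0,"ty":0,"tz":-2.5,"rx":0,"ry":0,"rz":0},
    {"tx":0,"ty":0,"tz":-4,"rx":0,"ry":0,"rz":0},
    {"tx":0,"ty":0,"tz":-5.5,"rx":0,"ry":0,"rz":0},
    {"tx":0,"ty":0,"tz":-7,"rx":0,"ry":0,"rz":0}
  ]
}}

```text
time: 5.42
position: [0.4761, 0.1232, 0.1878]
tool_rot: [0.0, 1.0, 0.0, -0.001]
ft_force: [0.1, 0.5, -2.0]
grip_width: 0.0127
```

{"op": "send_rows", "data": {
  "deltas": [
    {"tx":0,"ty":0,"tz":-1.5,"rx":0,"ry":0,"rz":0},
    {"tx":0,"ty":0,"tz":-3,"rx":0,"ry":0,"rz":0},
    {"tx":0,"ty":0,"tz":-4.5,"rx":0,"ry":0,"rz":0},
    {"tx":0,"ty":0,"tz":-6,"rx":0,"ry":0,"rz":0},
    {"tx":0,"ty":0,"tz":-7,"rx":0,"ry":0,"rz":0}
  ]
}}

```text
time: 5.83
position: [0.4767, 0.1233, 0.2585]
tool_rot: [-0.0, 1.0, 0.0, 0.0]
ft_force: [-0.2, -0.2, -0.9]
grip_width: 0.0128
```

```bash
python3 - <<'E'
from h import *
s=cam('scene');o=robot.get_obs();p=o['position']
print(o['position'],o['ft_force'],o['grip_width'])
cv2.imwrite('pics/z6.png',cv2.resize(s['color'][110:260,206:366,::-1],None,fx=4,fy=4,interpolation=cv2.INTER_CUBIC))
E
```

```text
[0.47784823 0.12334669 0.26002021] [ 1.29621597 -0.11728892 -0.01236458] 0.012756488295744644
```

View pics/z6.png

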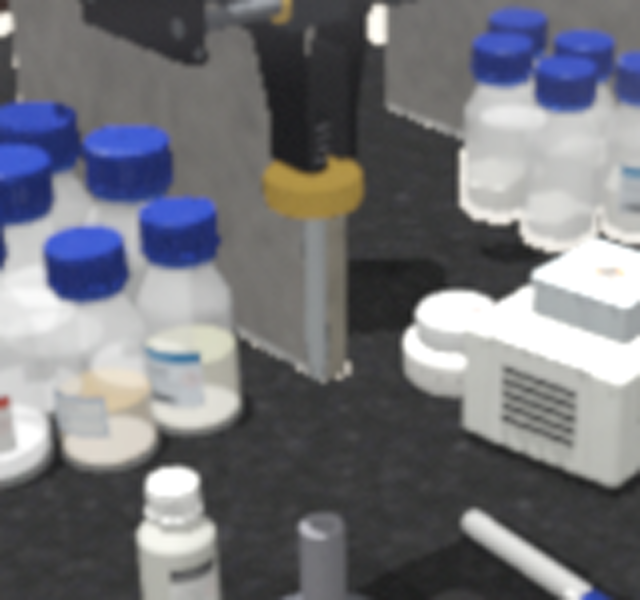

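{"op": "send_rows", "data": {
  "deltas": [
    {"tx":-0.7,"ty":-3.3,"tz":0,"rx":0,"ry":0,"rz":0},
    {"tx":-1.5,"ty":-6.6,"tz":0,"rx":0,"ry":0,"rz":0},
    {"tx":-2.2,"ty":-9.9,"tz":0,"rx":0,"ry":0,"rz":0},
    {"tx":-2.9,"ty":-13.2,"tz":0,"rx":0,"ry":0,"rz":0},
    {"tx":-3.6,"ty":-16,"tz":0,"rx":0,"ry":0,"rz":0}
  ]
}}

```text
time: 6.3
position: [0.5123, -0.0386, 0.2567]
tool_rot: [0.0, 1.0, 0.0, -0.001]
ft_force: [0.8, 0.7, -1.6]
grip_width: 0.0126
```

{"op": "send_rows", "data": {
  "deltas": [
    {"tx":-0.6,"ty":-3,"tz":0,"rx":0,"ry":0,"rz":0},
    {"tx":-1.2,"ty":-6,"tz":0,"rx":0,"ry":0,"rz":0},
    {"tx":-1.8,"ty":-9,"tz":0,"rx":0,"ry":0,"rz":0},
    {"tx":-2.1,"ty":-10.3,"tz":0,"rx":0,"ry":0,"rz":0},
    {"tx":-2.1,"ty":-10.3,"tz":0,"rx":0,"ry":0,"rz":0}
  ]
}}

```text
time: 6.72
position: [0.5343, -0.1428, 0.2566]
tool_rot: [0.002, 1.0, -0.0, -0.0]
ft_force: [-0.7, 0.6, -0.5]
grip_width: 0.0127
```

```bash
python3 - <<'E'
from h import *
s=cam('scene');c=cam('top');o=robot.get_obs();p=o['position']
print(o['position'],o['ft_force'],o['moment'],o['grip_width'])
for X in (p-[0,0,.105],[.535,-.1397,.1],[.535,-.1397,.155]): print(proj(s,np.array(X)))
print(robot.tip_of('probe_tip','scene'),robot.tip_of('collar_face','scene'),robot.tip_of('well_mouth','scene'))
A=cv2.resize(s['color'][110:210,310:410,::-1],(400,400),interpolation=cv2.INTER_NEAREST)
B=cv2.resize(c['color'][137:237,304:404,::-1],(400,400),interpolation=cv2.INTER_NEAREST)
cv2.imwrite('pics/z7.png',np.hstack([A,B]))
E
```

```text
[ 0.53291377 -0.13915411  0.25659214] [-0.09223463 -1.15602204 -1.13411092] [ 0.02964438  0.05945352 -0.0004618 ] 0.012636839267846695
[359.82549721 156.906055  ]
[358.08657663 177.191785  ]
[359.3898549  155.17229196]
[] [{'xy': [360.7, 120.9], 'p': 0.52}] [{'xy': [360.1, 179.1], 'p': 0.85}]
```

View pics/z7.png

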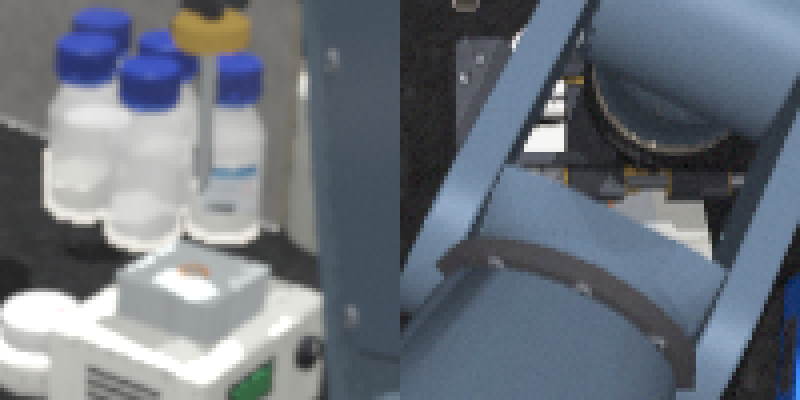

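{"op": "send_rows", "data": {
  "deltas": [
    {"tx":-0.1,"ty":0,"tz":1,"rx":0,"ry":0,"rz":0},
    {"tx":-0.1,"ty":0,"tz":2.5,"rx":0,"ry":0,"rz":0},
    {"tx":-0.1,"ty":0,"tz":4,"rx":0,"ry":0,"rz":0},
    {"tx":-0.1,"ty":0,"tz":4,"rx":0,"ry":0,"rz":0},
    {"tx":-0.1,"ty":0,"tz":4,"rx":0,"ry":0,"rz":0}
  ]
}}

```text
time: 7.38
position: [0.534, -0.1386, 0.2166]
tool_rot: [-0.001, 1.0, 0.001, -0.001]
ft_force: [-0.0, -0.7, -1.5]
grip_width: 0.0128
```

```bash
python3 - <<'E'
from h import *
P=[]
for i in range(4):
    s=cam('scene');o=robot.get_obs();P.append(np.r_[o['position'],o['ft_force']])
P=np.array(P);print(P.round(4));p=P[:,:3].mean(0)
for X in (p-[0,0,.105],p-[0,0,.107],[.535,-.1397,.1],[.535,-.1397,.112]): print(proj(s,np.array(X)))
A=cv2.resize(s['color'][135:195,330:390,::-1],(600,600),interpolation=cv2.INTER_NEAREST)
cv2.imwrite('pics/z8.png',A)
E
```

```text
[[ 0.5347 -0.1391  0.2174 -0.0094  0.0602 -0.7598]
 [ 0.5352 -0.1395  0.218   0.1071  0.3132 -1.1556]
 [ 0.5354 -0.1397  0.2183  0.029   0.2884 -1.4691]
 [ 0.5354 -0.1398  0.2185  0.584  -0.1131 -0.1172]]
[358.27697559 172.05263813]
[358.23032827 172.84244915]
[358.08657663 177.191785  ]
[358.36557415 172.47799195]
```

View pics/z8.png

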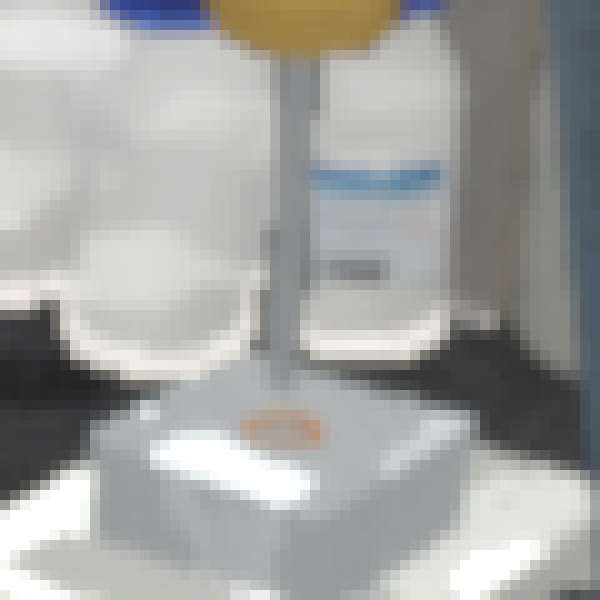

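{"op": "send_rows", "data": {
  "deltas": [
    {"tx":0,"ty":0,"tz":0.5,"rx":0,"ry":0,"rz":0},
    {"tx":0,"ty":0,"tz":1,"rx":0,"ry":0,"rz":0},
    {"tx":0,"ty":0,"tz":1.4,"rx":0,"ry":0,"rz":0},
    {"tx":0,"ty":0,"tz":1.7,"rx":0,"ry":0,"rz":0},
    {"tx":0,"ty":0,"tz":1.7,"rx":0,"ry":0,"rz":0}
  ]
}}

```text
time: 8.0
position: [0.5341, -0.1395, 0.1996]
tool_rot: [0.0, 1.0, 0.0, -0.001]
ft_force: [-0.2, -0.3, -2.0]
grip_width: 0.0123
```

```bash
cat > st.py <<'E'
from h import *
P=[]
for i in range(5):
    s=cam('scene');o=robot.get_obs();P.append(np.r_[o['time'],o['position'],o['ft_force'],o['moment']])
P=np.array(P);print(P.round(4));print(P.mean(0).round(4),o['grip_width'])
E
python3 st.py
```

```text
[[ 8.0500e+00  5.3440e-01 -1.3960e-01  1.9990e-01  1.3510e-01  4.9350e-01
  -8.7620e-01  2.6000e-02  3.1100e-02 -6.2700e-02]
 [ 8.1000e+00  5.3460e-01 -1.3980e-01  2.0030e-01  1.1870e-01  4.6080e-01
  -5.4140e-01  6.0600e-02  1.1900e-02  4.6400e-02]
 [ 8.1500e+00  5.3480e-01 -1.3980e-01  2.0050e-01  7.7100e-02  5.4140e-01
  -1.8329e+00  7.8200e-02  5.9000e-03  1.3600e-02]
 [ 8.2000e+00  5.3490e-01 -1.3980e-01  2.0060e-01 -2.7070e-01  2.9870e-01
  -1.7633e+00  1.8200e-02  1.2900e-02  8.7000e-03]
 [ 8.2500e+00  5.3490e-01 -1.3990e-01  2.0070e-01 -3.1710e-01 -4.9800e-02
  -1.5120e+00  7.2000e-03 -7.3000e-03 -1.5400e-02]]
[ 8.1500e+00  5.3470e-01 -1.3980e-01  2.0040e-01 -5.1400e-02  3.4890e-01
 -1.3052e+00  3.8000e-02  1.0900e-02 -1.9000e-03] 0.012825970739576231
```

{"op": "send_rows", "data": {
  "deltas": [
    {"tx":0,"ty":0,"tz":0.4,"rx":0,"ry":0,"rz":0},
    {"tx":0,"ty":0,"tz":0.8,"rx":0,"ry":0,"rz":0},
    {"tx":0,"ty":0,"tz":1.2,"rx":0,"ry":0,"rz":0},
    {"tx":0,"ty":0,"tz":1.6,"rx":0,"ry":0,"rz":0},
    {"tx":0,"ty":0,"tz":2,"rx":0,"ry":0,"rz":0}
  ]
}}

```text
time: 8.67
position: [0.5352, -0.1398, 0.1806]
tool_rot: [0.0, 1.0, -0.0, 0.001]
ft_force: [0.4, 1.0, 2.6]
grip_width: 0.0125
```

```bash
python3 st.py
```

```text
[[ 8.7167e+00  5.3450e-01 -1.3950e-01  1.7960e-01  6.5540e-01 -4.3020e-01
  -2.9416e+00  8.5000e-02 -7.6300e-02  4.7800e-02]
 [ 8.7667e+00  5.3420e-01 -1.3950e-01  1.7950e-01 -1.2940e-01  9.0600e-02
  -4.2865e+00 -3.4000e-03 -1.5160e-01  1.6000e-02]
 [ 8.8167e+00  5.3420e-01 -1.3950e-01  1.7960e-01  6.5320e-01  9.9700e-02
  -4.5117e+00  4.6900e-02 -3.8600e-02  1.5100e-02]
 [ 8.8667e+00  5.3430e-01 -1.3950e-01  1.7970e-01  1.4662e+00  3.6970e-01
  -3.7891e+00  1.0600e-01 -7.9600e-02  1.8100e-02]
 [ 8.9167e+00  5.3440e-01 -1.3960e-01  1.7990e-01 -1.8000e-02  5.8560e-01
  -3.5968e+00  1.0120e-01 -1.0430e-01  4.7000e-03]]
[ 8.8167  0.5343 -0.1395  0.1797  0.5255  0.1431 -3.8251  0.0671 -0.0901
  0.0204] 0.012903787721815453
```

{"op": "send_rows", "data": {
  "deltas": [
    {"tx":0,"ty":0,"tz":0.4,"rx":0,"ry":0,"rz":0},
    {"tx":0,"ty":0,"tz":0.8,"rx":0,"ry":0,"rz":0},
    {"tx":0,"ty":0,"tz":1.2,"rx":0,"ry":0,"rz":0},
    {"tx":0,"ty":0,"tz":1.6,"rx":0,"ry":0,"rz":0},
    {"tx":0,"ty":0,"tz":2,"rx":0,"ry":0,"rz":0}
  ]
}}

```text
time: 9.33
position: [0.535, -0.1398, 0.1605]
tool_rot: [-0.0, 1.0, -0.0, 0.0]
ft_force: [-0.2, 1.0, 3.0]
grip_width: 0.013
```

{"op": "send_rows", "data": {
  "deltas": [
    {"tx":0,"ty":0,"tz":0.25,"rx":0,"ry":0,"rz":0},
    {"tx":0,"ty":0,"tz":0.5,"rx":0,"ry":0,"rz":0},
    {"tx":0,"ty":0,"tz":0.75,"rx":0,"ry":0,"rz":0},
    {"tx":0,"ty":0,"tz":1,"rx":0,"ry":0,"rz":0},
    {"tx":0,"ty":0,"tz":1.2,"rx":0,"ry":0,"rz":0}
  ]
}}

```text
time: 9.75
position: [0.5347, -0.1398, 0.1482]
tool_rot: [0.0, 1.0, 0.0, -0.0]
ft_force: [0.7, 1.7, 1.8]
grip_width: 0.0126
```

{"op": "send_rows", "data": {
  "deltas": [
    {"tx":0,"ty":0,"tz":0.1,"rx":0,"ry":0,"rz":0},
    {"tx":0,"ty":0,"tz":0.2,"rx":0,"ry":0,"rz":0},
    {"tx":0,"ty":0,"tz":0.3,"rx":0,"ry":0,"rz":0},
    {"tx":0,"ty":0,"tz":0.4,"rx":0,"ry":0,"rz":0},
    {"tx":0,"ty":0,"tz":0.5,"rx":0,"ry":0,"rz":0}
  ]
}}

```text
time: 10.17
position: [0.5347, -0.1397, 0.1435]
tool_rot: [-0.0, 1.0, -0.0, -0.0]
ft_force: [0.4, 1.1, 1.3]
grip_width: 0.0129
```

{"op": "send_rows", "data": {
  "deltas": [
    {"tx":0,"ty":0,"tz":0.05,"rx":0,"ry":0,"rz":0},
    {"tx":0,"ty":0,"tz":0.1,"rx":0,"ry":0,"rz":0},
    {"tx":0,"ty":0,"tz":0.15,"rx":0,"ry":0,"rz":0},
    {"tx":0,"ty":0,"tz":0.2,"rx":0,"ry":0,"rz":0}
  ]
}}

```text
time: 10.5
position: [0.5347, -0.1397, 0.1415]
tool_rot: [-0.0, 1.0, -0.0, -0.0]
ft_force: [-0.7, 1.5, 2.2]
grip_width: 0.0126
```

Now 1.5 mm per call, one call at a time, watching the force.

{"op": "send_rows", "data": {
  "deltas": [
    {"tx":0,"ty":0,"tz":0.05,"rx":0,"ry":0,"rz":0},
    {"tx":0,"ty":0,"tz":0.1,"rx":0,"ry":0,"rz":0},
    {"tx":0,"ty":0,"tz":0.15,"rx":0,"ry":0,"rz":0}
  ]
}}

```text
time: 10.75
position: [0.5347, -0.1398, 0.14]
tool_rot: [0.0, 1.0, 0.0, 0.0]
ft_force: [-0.3, 0.9, 1.4]
grip_width: 0.013
```

{"op": "send_rows", "data": {
  "deltas": [
    {"tx":0,"ty":0,"tz":0.05,"rx":0,"ry":0,"rz":0},
    {"tx":0,"ty":0,"tz":0.1,"rx":0,"ry":0,"rz":0},
    {"tx":0,"ty":0,"tz":0.15,"rx":0,"ry":0,"rz":0}
  ]
}}

```text
time: 11.0
position: [0.5351, -0.1398, 0.1391]
tool_rot: [0.0, 1.0, -0.0, 0.0]
ft_force: [-0.6, 1.4, 7.7]
grip_width: 0.0127
```

{"op": "send_rows", "data": {
  "deltas": [
    {"tx":0,"ty":0,"tz":0.04,"rx":0,"ry":0,"rz":0},
    {"tx":0,"ty":0,"tz":0.04,"rx":0,"ry":0,"rz":0}
  ]
}}

```text
time: 11.17
position: [0.5351, -0.1399, 0.139]
tool_rot: [-0.0, 1.0, -0.0, 0.0]
ft_force: [-0.5, 2.0, 5.9]
grip_width: 0.0129
```

{"op": "send_rows", "data": {
  "deltas": [
    {"tx":0,"ty":0,"tz":0.06,"rx":0,"ry":0,"rz":0},
    {"tx":0,"ty":0,"tz":0.06,"rx":0,"ry":0,"rz":0}
  ]
}}

```text
time: 11.33
position: [0.5351, -0.1399, 0.1386]
tool_rot: [-0.0, 1.0, -0.0, 0.001]
ft_force: [-0.8, 2.5, 8.2]
grip_width: 0.0128
```

```bash
python3 st.py
```

```text
[[ 1.13833e+01  5.35100e-01 -1.39900e-01  1.38600e-01 -6.67100e-01
  -3.98200e-01  7.83950e+00  3.11500e-01  2.18800e-01  1.36000e-02]
 [ 1.14333e+01  5.35100e-01 -1.39800e-01  1.38600e-01 -1.12910e+00
   1.44690e+00  8.22950e+00  3.05300e-01  2.58700e-01 -3.43000e-02]
 [ 1.14833e+01  5.35100e-01 -1.39900e-01  1.38600e-01 -2.01700e-01
   8.23800e-01  8.45860e+00  3.35100e-01  2.66900e-01 -2.50000e-02]
 [ 1.15333e+01  5.35100e-01 -1.39900e-01  1.38600e-01 -1.15150e+00
   1.52410e+00  8.77920e+00  3.10000e-01  2.34700e-01  2.42000e-02]
 [ 1.15833e+01  5.35200e-01 -1.39900e-01  1.38600e-01 -1.74390e+00
   1.17790e+00  8.29460e+00  3.56000e-01  2.40800e-01 -2.50000e-03]]
[ 1.14833e+01  5.35100e-01 -1.39900e-01  1.38600e-01 -9.78700e-01
  9.14900e-01  8.32030e+00  3.23600e-01  2.44000e-01 -4.80000e-03] 0.013101871609201426
```

{"op": "send_rows", "data": {
  "deltas": [
    {"tx":0,"ty":0,"tz":0.05,"rx":0,"ry":0,"rz":0},
    {"tx":0,"ty":0,"tz":0.1,"rx":0,"ry":0,"rz":0},
    {"tx":0,"ty":0,"tz":0.1,"rx":0,"ry":0,"rz":0}
  ]
}}

```text
time: 11.83
position: [0.5352, -0.1399, 0.1382]
tool_rot: [-0.0, 1.0, -0.0, 0.001]
ft_force: [-1.5, 1.6, 12.4]
grip_width: 0.0131
```

```bash
python3 st.py|tail -3
```

```text
4.04000e-02  1.17583e+01  3.85300e-01  3.66000e-01 -1.22000e-02]]
[11.9833  0.5352 -0.1399  0.1382 -1.7938  1.283  11.3492  0.3917  0.3834
  0.0233] 0.012724019822841834
```

{"op": "send_rows", "data": {
  "deltas": [
    {"tx":0,"ty":0,"tz":0,"rx":0,"ry":0,"rz":0},
    {"tx":0,"ty":0,"tz":0,"rx":0,"ry":0,"rz":0},
    {"tx":0,"ty":0,"tz":0,"rx":0,"ry":0,"rz":0},
    {"tx":0,"ty":0,"tz":0,"rx":0,"ry":0,"rz":0},
    {"tx":0,"ty":0,"tz":0,"rx":0,"ry":0,"rz":0}
  ],
  "claw": 2.1
}}

```text
time: 12.5
position: [0.5347, -0.1398, 0.1362]
tool_rot: [0.0, 1.0, 0.0, -0.0]
ft_force: [-0.2, -0.0, 0.4]
grip_width: 0.0209
```

```bash
python3 st.py|tail -3;python3 - <<'E'
from h import *
s=cam('scene')
cv2.imwrite('pics/z9.png',cv2.resize(s['color'][120:200,320:400,::-1],(600,600),interpolation=cv2.INTER_CUBIC))
E
```

```text
5.827e-01  8.600e-03  2.110e-02 -3.750e-02]]
[ 1.265e+01  5.346e-01 -1.397e-01  1.363e-01  8.480e-02 -6.010e-02
  5.410e-02  1.630e-02  1.160e-02 -9.700e-03] 0.02093698951009482
```

View pics/z9.png

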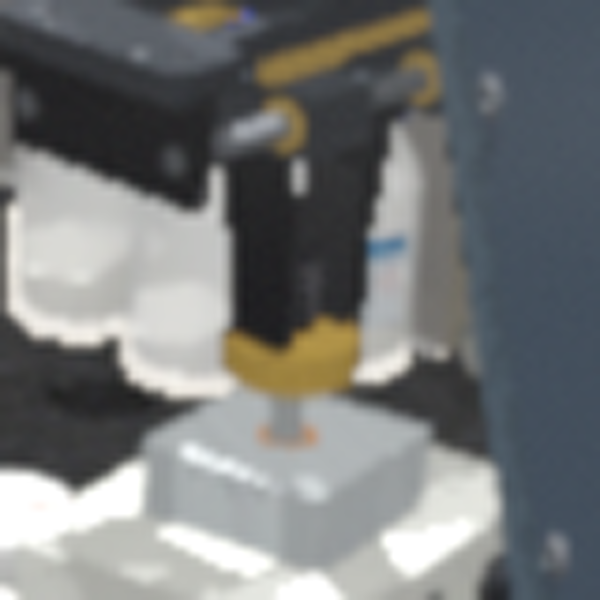

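{"op": "send_rows", "data": {
  "deltas": [
    {"tx":0,"ty":0,"tz":0.15,"rx":0,"ry":0,"rz":0},
    {"tx":0,"ty":0,"tz":0.3,"rx":0,"ry":0,"rz":0},
    {"tx":0,"ty":0,"tz":0.45,"rx":0,"ry":0,"rz":0},
    {"tx":0,"ty":0,"tz":0.6,"rx":0,"ry":0,"rz":0},
    {"tx":0,"ty":0,"tz":0.7,"rx":0,"ry":0,"rz":0}
  ]
}}

```text
time: 13.22
position: [0.535, -0.1399, 0.1296]
tool_rot: [0.0, 1.0, -0.0, 0.0]
ft_force: [0.3, 0.0, 2.6]
grip_width: 0.0208
```

{"op": "send_rows", "data": {
  "deltas": [
    {"tx":0,"ty":0,"tz":0.15,"rx":0,"ry":0,"rz":0},
    {"tx":0,"ty":0,"tz":0.3,"rx":0,"ry":0,"rz":0},
    {"tx":0,"ty":0,"tz":0.45,"rx":0,"ry":0,"rz":0},
    {"tx":0,"ty":0,"tz":0.6,"rx":0,"ry":0,"rz":0},
    {"tx":0,"ty":0,"tz":0.7,"rx":0,"ry":0,"rz":0}
  ]
}}

```text
time: 13.63
position: [0.5349, -0.1398, 0.1224]
tool_rot: [0.0, 1.0, -0.0, 0.0]
ft_force: [0.0, -0.5, 2.2]
grip_width: 0.0209
```

```bash
python3 st.py|tail -3;python3 - <<'E'
from h import *
s=cam('scene')
cv2.imwrite('pics/z10.png',cv2.resize(s['color'][120:200,320:400,::-1],(600,600),interpolation=cv2.INTER_CUBIC))
E
```

```text
9.86100e-01  1.21280e+00  1.87000e-02 -1.29000e-01 -7.50000e-03]]
[ 1.37833e+01  5.34800e-01 -1.39800e-01  1.22300e-01  6.73700e-01
  4.10200e-01  1.40640e+00  1.87000e-02 -1.18500e-01 -1.04000e-02] 0.0210502714599875
```

View pics/z10.png

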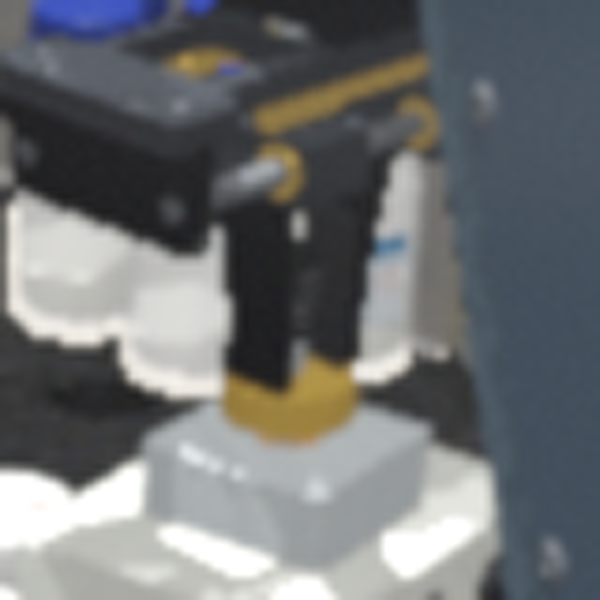

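The collar slides with about 2 N and is roughly 8 mm above the block. I'll keep going gently.

{"op": "send_rows", "data": {
  "deltas": [
    {"tx":0,"ty":0,"tz":0.1,"rx":0,"ry":0,"rz":0},
    {"tx":0,"ty":0,"tz":0.2,"rx":0,"ry":0,"rz":0},
    {"tx":0,"ty":0,"tz":0.3,"rx":0,"ry":0,"rz":0},
    {"tx":0,"ty":0,"tz":0.4,"rx":0,"ry":0,"rz":0},
    {"tx":0,"ty":0,"tz":0.5,"rx":0,"ry":0,"rz":0}
  ]
}}

```text
time: 14.35
position: [0.5347, -0.1398, 0.1175]
tool_rot: [-0.0, 1.0, -0.0, -0.0]
ft_force: [-0.1, -0.9, 2.6]
grip_width: 0.0212
```

{"op": "send_rows", "data": {
  "deltas": [
    {"tx":0,"ty":0,"tz":0.05,"rx":0,"ry":0,"rz":0},
    {"tx":0,"ty":0,"tz":0.1,"rx":0,"ry":0,"rz":0},
    {"tx":0,"ty":0,"tz":0.15,"rx":0,"ry":0,"rz":0}
  ]
}}

```text
time: 14.6
position: [0.5347, -0.1397, 0.116]
tool_rot: [-0.0, 1.0, 0.0, -0.0]
ft_force: [-0.7, -0.1, 2.7]
grip_width: 0.021
```

{"op": "send_rows", "data": {
  "deltas": [
    {"tx":0,"ty":0,"tz":0.05,"rx":0,"ry":0,"rz":0},
    {"tx":0,"ty":0,"tz":0.1,"rx":0,"ry":0,"rz":0}
  ]
}}

```text
time: 14.77
position: [0.5347, -0.1397, 0.115]
tool_rot: [-0.0, 1.0, 0.0, -0.0]
ft_force: [-0.9, 0.2, 2.7]
grip_width: 0.0209
```

{"op": "send_rows", "data": {
  "deltas": [
    {"tx":0,"ty":0,"tz":0.05,"rx":0,"ry":0,"rz":0},
    {"tx":0,"ty":0,"tz":0.1,"rx":0,"ry":0,"rz":0}
  ]
}}

```text
time: 14.93
position: [0.5347, -0.1398, 0.1144]
tool_rot: [-0.0, 1.0, -0.0, -0.0]
ft_force: [-1.6, -0.0, 9.9]
grip_width: 0.0212
```

```bash
python3 st.py|tail -3
```

```text
-1.02100e-01  4.94420e+00 -9.70000e-03  1.92600e-01  4.41000e-02]]
[15.0833  0.5347 -0.1398  0.1144 -1.2538  0.0323  4.9019  0.0266  0.1748
  0.0398] 0.021226304933126522
```

{"op": "send_rows", "data": {
  "deltas": [
    {"tx":0,"ty":0,"tz":-0.15,"rx":0,"ry":0,"rz":0},
    {"tx":0,"ty":0,"tz":-0.4,"rx":0,"ry":0,"rz":0},
    {"tx":0,"ty":0,"tz":-0.4,"rx":0,"ry":0,"rz":0},
    {"tx":0,"ty":0,"tz":-0.4,"rx":0,"ry":0,"rz":0}
  ]
}}

```text
time: 15.52
position: [0.5346, -0.1397, 0.1179]
tool_rot: [0.0, 1.0, 0.0, -0.0]
ft_force: [0.8, -0.4, 0.2]
grip_width: 0.0212
```

{"op": "send_rows", "data": {
  "deltas": [
    {"tx":0,"ty":0,"tz":-2,"rx":0,"ry":0,"rz":0},
    {"tx":0,"ty":0,"tz":-4,"rx":0,"ry":0,"rz":0},
    {"tx":0,"ty":0,"tz":-6,"rx":0,"ry":0,"rz":0},
    {"tx":0,"ty":0,"tz":-8,"rx":0,"ry":0,"rz":0},
    {"tx":0,"ty":0,"tz":-10,"rx":0,"ry":0,"rz":0}
  ],
  "claw": 3
}}

```text
time: 15.93
position: [0.5344, -0.1396, 0.2186]
tool_rot: [-0.0, 1.0, 0.0, -0.0]
ft_force: [-0.0, 0.3, 0.4]
grip_width: 0.0297
```

```bash
python3 st.py|tail -3;python3 - <<'E'
from h import *
s=cam('scene')
cv2.imwrite('pics/z11.png',cv2.resize(s['color'][120:200,320:400,::-1],(600,600),interpolation=cv2.INTER_CUBIC))
cv2.imwrite('pics/full.png',s['color'][:,:,::-1])
E
```

```text
-4.83000e-02 -4.84800e-01  1.58000e-02 -2.70000e-03 -2.76000e-02]]
[ 1.60833e+01  5.35600e-01 -1.40100e-01  2.19600e-01  2.46300e-01
 -4.33200e-01  3.24800e-01  2.04000e-02  4.30000e-03  3.80000e-03] 0.02988906516781118
```

View pics/z11.png

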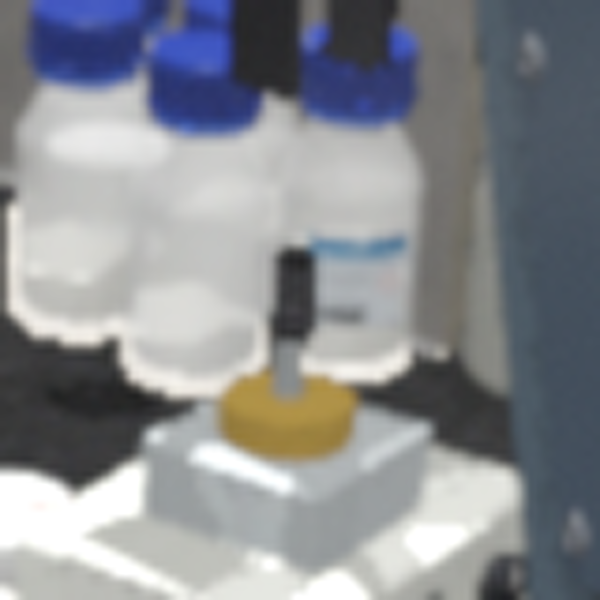

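View pics/full.png

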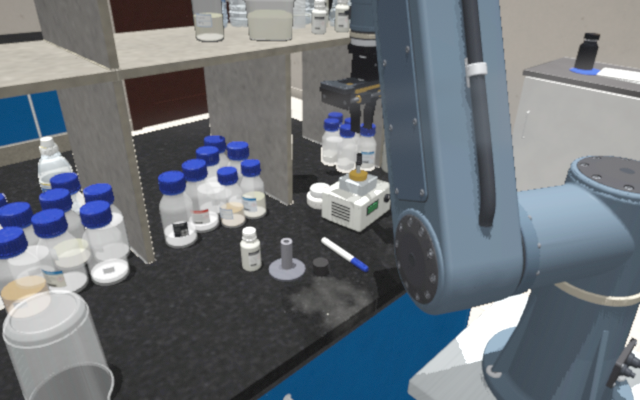

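```bash
python3 - <<'E'
from h import *
s=cam('scene')
hsv=cv2.cvtColor(s['color'],cv2.COLOR_RGB2HSV);m=cv2.inRange(hsv,(12,90,60),(35,255,255));m[:165]=0;m[190:]=0;m[:,:345]=0;m[:,372:]=0
ys,xs=np.nonzero(m);print('seen',xs.min(),xs.max(),ys.min(),ys.max(),len(xs))
a=np.linspace(0,6.28,60)
for z in(.1,.102,.104):
    P=np.array([proj(s,np.array([.535+.021*np.cos(t),-.1397+.021*np.sin(t),z+d])) for t in a for d in(0,.014)]);print(z,P.min(0),P.max(0))
for l in('vial','rubber_stopper','bench_timer','felt_marker'):
    print(l,[(np.round(r['xy'],1),r['p']) for r in robot.tip_of(l,'scene')])
robot.hand_in()
E
```

```text
seen 350 367 169 180 153
0.1 [348.99545447 167.88954591] [367.56807481 181.19504939]
0.102 [349.03379632 167.10789528] [367.62306658 180.4027583 ]
0.104 [349.07220504 166.32489531] [367.67815509 179.60906019]
vial [(array([250.4, 264.8]), 0.95)]
rubber_stopper [(array([319. , 269.9]), 0.82), (array([341.1, 256.5]), 0.54)]
bench_timer [(array([319.7, 203.4]), 0.84), (array([356.1, 178.4]), 0.58)]
felt_marker [(array([342.4, 255.6]), 0.83), (array([356.6, 214.4]), 0.56)]
the job is handed in; nothing more can be done
```

The probe is in the white heater's well with its collar down on the block, and I handed the job in at about 16 s of robot time. No verdict was reported.

- **Bottom contact:** The tip met the bottom at about 67 mm depth. I pressed until the wrist force was about 11.5–12.4 N, roughly 10 N above the net seal drag of about 2 N, and held it there for at least 0.3 s. The force on the tip itself is inferred from the wrist reading.
- **Collar:** I slid it down with the slightly opened fingers at about 2–3 N. At 114 mm above the bench (block 100 mm plus collar 14 mm) the force rose to about 10 N, then settled near 5 N. I then backed the fingers off and lifted clear.
- **Last checks:** The last picture shows the probe upright and free of the fingers, with the collar flat on the block. The collar's outline matches the 100–102 mm height range; one pixel is about 2 mm, so the force contact is the stronger evidence.
- **Bystanders:** The vial, stopper, timer and marker are within about 3 pixels of where they started. The network also gave a few low-confidence second detections, which I took as false.
- **Not checked:** I did not measure the remaining tip contact after release. It relies on the seal holding the probe against the sprung plate.

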